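# Size a press spacer in the slot gauge and file it

## Robot

A 6-joint arm with a two-finger parallel gripper is mounted at the origin on the work surface. World frame = base frame: x ahead of the robot, y to its left, z up, the work surface at z = 0. Lengths are in mm, angles in rad, forces in N, time in s.
With the tool pointing down it reaches from about 400 to 825 mm from the base axis. Payload 7 kg.
Tool frame: the origin (TCP) lies on the centre line of the jaws, within the pads' length; the fingertips stand 17 mm ahead of it and the grasp point (between the pads) lies 2 mm behind it; z points along the fingers, y is the line along which they close (so a half turn about z gives the same grasp; the last joint's range is limited). The gripper opens to 88 mm and grips with 3 to 60 N. Pads are 19 mm wide; open, the fingers measure 130 mm over their backs; the gripper's body (78 mm by 193 mm) begins 47 mm behind the grasp point.
Start: joints at [1.622, 0.359, 0.012, 0, -1.224, -0.288], TCP at [158.361, 656.138, 243.561] pointing down, gripper open.
Joint ranges: [-3.07, 3.07], [-1.43, 2.12], [-1.02, 1.25], [-3.03, 1.67], [-3.05, -0], [-3.03, 3.03]. Speed limits (rad/s): [2.39, 2.39, 3.01, 3.14, 3.14, 3.14].

## Interface

Orientations are given as [roll, pitch, yaw] about the fixed x, y, z axes, in that order (R = Rz(yaw) Ry(pitch) Rx(roll)).
In Python, from rig import observe, camera, camera_params, sign_off gives the robot as it stands.
- The arm moves only by the tool step_arm, never from a script. Its argument "motion" is a list of rows, each an object with "translation": the shift along the tool's x, y, z in mm, a list of three; "twist": the turn, a rotation vector about the tool's x, y, z in rad, a list of three; "claw": the opening, from -1 (shut) to 1 (fully open). In form: [{"translation": [dx, dy, dz], "twist": [rx, ry, rz], "claw": claw}, ...]. A call has 1 to 20 rows; each row shifts and turns the commanded pose from where the row before left it, along the tool's axes as they then stand; what a row does not reach is not made up. A row lasts 1/12 s, in which the tool goes at most 41.7 mm and 7.16 degrees, less where a joint would pass 70% of its speed; a pose out of reach is approached as far as the arm can. A call with a gripper value outside its range is refused whole. The fingers move at their own pace and stop on an object; "squeeze" is the grip in N (left out, the last holds). Time passes only in rows, so rows that do not move let the fingers close. It gives the time, the measured TCP pose, the force, the opening and the grip force at its end, in the units of the state.
- observe(): the state, without advancing time (a new reading comes with each control period).
- camera(name): name is "scene" or "top"; returns the picture (420x560x3 uint8, red, green, blue); there is no depth.
- camera_params(name): a dict with "fx", "fy", "cx", "cy" (pixels), "cam_to_world" (4x4, takes a point from camera to world coordinates). Camera axes: x right, y up, looking along -z (the intrinsics and any distortion apply to the point x, -y, -z); pixel columns grow to the right and rows downward; lengths in mm; the calibration is good to about 2 mm. A picture is of the moment at which its call begins. camera_params takes no time and is no camera call.
- sign_off(): hands the job in; it is judged then, once.
The state is a dict: "t": time; "joints": joint angles; "dq": joint speeds; "tau": joint torques, N m; "tcp_pos": TCP position; "tcp_rot": TCP orientation; "contact_force": force on the tool from outside, world axes, zero at the start; "moment": the same for the moment, N m; "gripper_width": finger opening in mm; "grasp_force": force on a finger pad.
Only numpy, scipy, OpenCV 4.12 (cv2) and the standard library are available. Lean on these libraries where they do the work, as an engineer would, in place of code of your own. Each camera call takes 0.05 s, during which the arm holds its last target. There are 200 camera calls.

## Task

Take the spacer disc that stands next to the carrying loop of the wire draining rack and size it in the steel slot gauge: held on edge, try it gently in the narrowest slot first and then in each next wider one, until it goes in right to the bottom. Then lift it out and stand it upright on the rails of the white storage rack, in the compartment with the same place in the row, counting from the narrowest (second slot, second compartment), and let go of it. Leave the other two discs and everything else on the bench where they are.

Things in the scene. Friction and masses are not known exactly. Their poses are not given: they have to be found in the camera images.
- disc_a: Disc A: one of three unmarked stainless discs, 60 mm across, on edge. One is 10, one 15, one 20 mm thick (0.22, 0.33, 0.44 kg, give or take a fifth); which name is which is not told. The 10 fits gauge slot 2, the 15 slot 3, the 20 slot 4. Origin at its centre; x axis through the thickness, level while it stands
- disc_b: Disc B: as disc A
- disc_c: Disc C: as disc A
- drainer: steel wire draining rack, 211 mm long (x), 78 wide, stands fast. Three discs stand in it on two rails, planes across its length, at x = -40, 15, 70 mm, centres 39 mm above the bench, tops at 69; wire hoops 29 mm high on both sides of each disc, 24 mm apart clear. A carrying loop 75 mm high stands across its -x end. Origin on the bench, under the middle
- first (a point): the place next to the carrying loop (65 mm from it): the centre of the disc to be sized is here at the start, within about 2 mm
- gauge: fixed steel slot gauge, 152 mm long (x), 64 wide, 32 high. Four slots, open above and at both sides, run across it, 18 mm deep (floor at 14), 7.5, 12.5, 17.5, 22.5 mm wide, at x = -50.2, -24.3, 6.7, 42.7 mm; mouths rounded by 1.5 mm. A disc goes in, x axis along the gauge's, with 2.5 mm to spare in its own slot; the slot before is 2.5 mm too narrow and stops it at the mouth. Origin on the bench, under the middle
- slot1 (a point): centre of the mouth of the gauge's slot 1, 7.5 mm wide, at the gauge's top face; axes as the gauge's
- slot2 (a point): centre of the mouth of the gauge's slot 2, 12.5 mm wide, at the gauge's top face; axes as the gauge's
- slot3 (a point): centre of the mouth of the gauge's slot 3, 17.5 mm wide, at the gauge's top face; axes as the gauge's
- slot4 (a point): centre of the mouth of the gauge's slot 4, 22.5 mm wide, at the gauge's top face; axes as the gauge's
- store: fixed storage rack of white polymer, 130 mm long (x), 72 wide. Dividers 12 mm thick, 30 high, leave four compartments 10, 15, 20, 25 mm wide, narrowest at -x, each 5 mm wider than its disc. Two metal rails 36 mm apart along it carry a disc by the rim (its bottom 9 mm above the bench) so that it cannot roll. Starts empty. Origin on the bench, under the middle
- bay1 (a point): compartment 1 of the storage rack, 10 mm wide, for discs that fit gauge slot 1: where the centre of a disc standing in it comes to be, midway between the dividers, 39 mm above the bench; axes as the rack's
- bay2 (a point): compartment 2 of the storage rack, 15 mm wide, for discs that fit gauge slot 2: where the centre of a disc standing in it comes to be, midway between the dividers, 39 mm above the bench; axes as the rack's
- bay3 (a point): compartment 3 of the storage rack, 20 mm wide, for discs that fit gauge slot 3: where the centre of a disc standing in it comes to be, midway between the dividers, 39 mm above the bench; axes as the rack's
- bay4 (a point): compartment 4 of the storage rack, 25 mm wide, for discs that fit gauge slot 4: where the centre of a disc standing in it comes to be, midway between the dividers, 39 mm above the bench; axes as the rack's
- bottle: square clear bottle with a green cap, 76 x 76 mm, 171 high: a bystander; origin under its middle
- tube_rack: orange tube rack, 90 x 218 mm, 60 high: a bystander; origin under its middle
- pipette: pipette lying on the bench, 290 mm long, 26 high: a bystander; origin under its grip
Mind the look-alikes: they are no part of the job. Leave any yellow look-alike of the disc_c alone.

How it is judged:
By the outcome, as a careful person would: the job done as asked, in the order asked, and still so for the second after the job is handed in, with the robot touching nothing.
It also fails if it takes over 59 s, if anything falls off the work surface, if the arm or the gripper's body presses on something with over 40 N, if the wrist force passes 120 N, or if a joint passes its speed limit or range.

## Working session

There is one attempt and no reset: what is moved stays moved. The work goes in short steps, Python scripts to look and compute and a tool call to move; the robot and the scene stay as the last step left them, time stands still between calls to the robot, and variables do not carry over. Pictures are saved under pics/ and viewed, at most 10 in all, crops included, and the job is handed in when it is done.

Besides the shell and the picture viewer there is one more tool, called after "Request:" in YAML: its name, and indented under it one key for each argument. step_arm: Moves the arm, as the interface text tells. Its arguments: {"type":"object","properties":{"motion":{"type":"array"},"squeeze":{"type":"number"}},"required":["motion"]}

```bash
mkdir -p pics; python3 - <<'E'
from rig import *
import cv2,numpy as np
for n in("scene","top"):
    im=camera(n); cv2.imwrite(f"pics/{n}0.png",im[...,::-1]); p=camera_params(n); print(n,{k:(np.round(v,4).tolist()) for k,v in p.items()})
s=observe(); print(s)
E
```

```text
scene {'fx': 493.4258, 'fy': 493.4258, 'cx': 265.7618, 'cy': 209.1343, 'cam_to_world': [[0.8873, -0.3574, 0.2916, 992.1847], [0.461, 0.7096, -0.5329, -551.0758], [-0.0165, 0.6072, 0.7943, 1014.5746], [0.0, 0.0, 0.0, 1.0]]}
top {'fx': 401.3717, 'fy': 401.3717, 'cx': 277.1856, 'cy': 210.2439, 'cam_to_world': [[0.0261, 0.994, -0.1064, 523.9583], [-0.9997, 0.0262, 0.0001, 74.9843], [0.0029, 0.1064, 0.9943, 1001.7232], [0.0, 0.0, 0.0, 1.0]]}
{'t': 0.1, 'joints': array([ 1.62208726e+00,  3.59290209e-01,  1.11862566e-02, -2.98055763e-04,
       -1.22413353e+00, -2.88075163e-01]), 'dq': array([-0.0030509 , -0.00172919,  0.00312423,  0.00198458,  0.00147412,
       -0.00055444]), 'tau': array([-2.18718931e-03, -5.84167564e+01,  2.93749917e+01,  7.01550141e+00,
        1.01355326e-02, -5.56692817e-05]), 'tcp_pos': array([158.28715019, 655.76001392, 242.75004056]), 'tcp_rot': array([ 3.14013127e+00, -1.40812330e-04, -2.36885601e-01]), 'contact_force': array([-0.64829843,  0.05067142, -0.28705195]), 'moment': array([-0.04560485,  0.03245294,  0.022266  ]), 'grasp_force': 0.0, 'gripper_width': 87.67478417339423}
```

View pics/scene0.png

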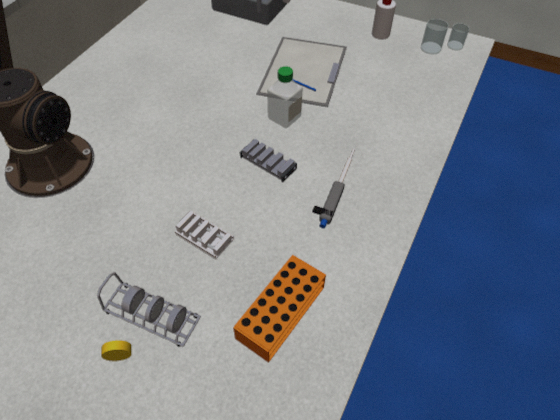

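View pics/top0.png

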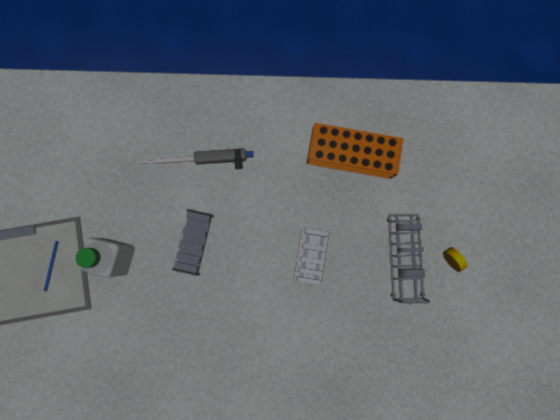

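The scene view shows the drainer at (150,310) with its loop at the left end (110,290), the store at (205,233) and the gauge at (268,160). In the top view they are at (407,258), (312,256) and (193,242), and the loop is at the bottom end (410,299). The target is therefore the disc at about (410,272). Next I'll look closer.

```bash
python3 - <<'E'
import cv2,numpy as np
t=cv2.imread("pics/top0.png");s=cv2.imread("pics/scene0.png")
def crop(im,u,v,w,h,k,name=None):
    c=cv2.resize(im[v:v+h,u:u+w],None,fx=k,fy=k,interpolation=cv2.INTER_CUBIC)
    c=cv2.convertScaleAbs(c,alpha=1.5)
    for a in range((u+9)//10*10,u+w,10):
        cv2.line(c,((a-u)*k+k//2,0),((a-u)*k+k//2,6),(0,0,255),1); cv2.putText(c,str(a),((a-u)*k-8,18),0,.35,(0,0,255),1)
    for b in range((v+9)//10*10,v+h,10):
        cv2.line(c,(0,(b-v)*k+k//2),(6,(b-v)*k+k//2),(0,0,255),1); cv2.putText(c,str(b),(8,(b-v)*k+8),0,.35,(0,0,255),1)
    return c
cv2.imwrite("pics/topc.png",np.hstack([crop(t,170,205,46,75,6),crop(t,290,222,42,75,6),crop(t,385,208,45,75+0,6)])[:, :800])
a=crop(s,235,135,66,50,6);b=crop(s,170,207,66,50,6);
c=crop(s,92,268,116,82,3)
cv2.imwrite("pics/scc.png",np.vstack([np.hstack([a,b]),]))
cv2.imwrite("pics/scd.png",np.hstack([crop(s,95,268,110,80,5)]))
E
```

```text
(no output)
```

View pics/topc.png

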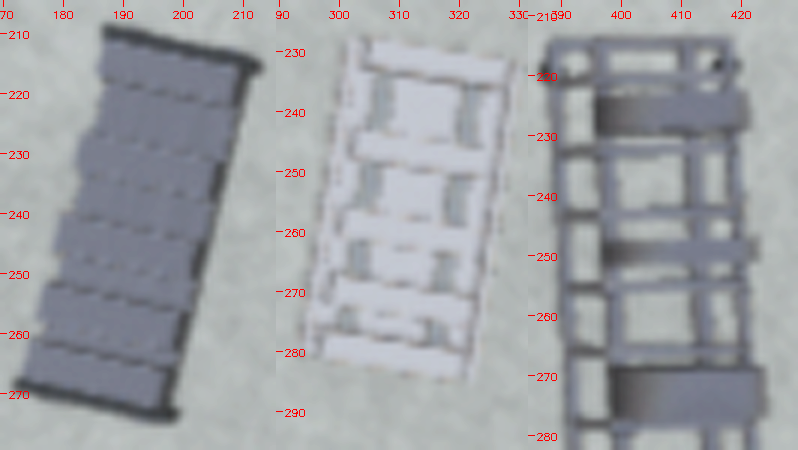

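View pics/scc.png

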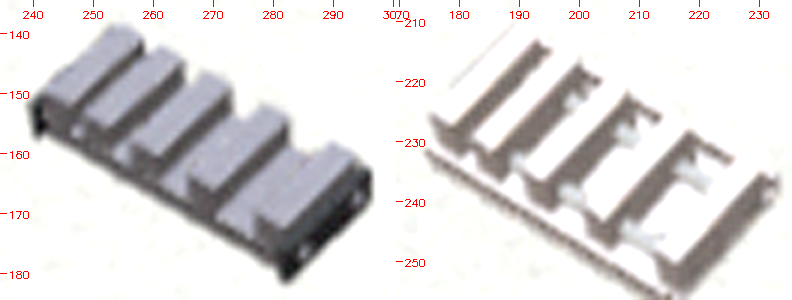

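View pics/scd.png

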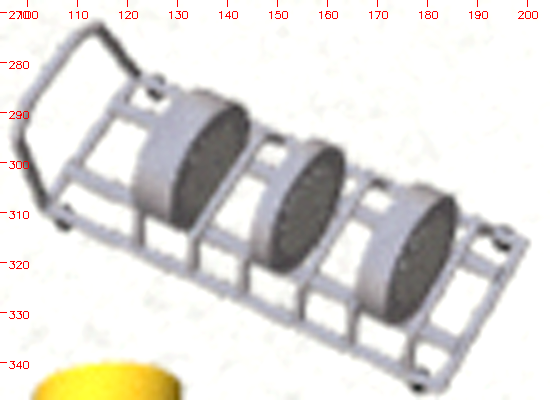

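Top crop: the gauge's body corners are near (187,210), (212,217), (198,273) and (172,268). The store's corners are near (303,228), (329,232), (321,284) and (296,281). The target disc spans u 398–424 and v 269–278, and it is clearly the thickest of the three. Scene crops: gauge and store both have their narrow end at the left, which is low world x. The target disc's centre is near (133,299). I'll cast these picks into positions.

```bash
cat > h.py <<'E'
import numpy as np
from rig import camera_params
P={n:camera_params(n) for n in("scene","top")}
def ray(n,u,v):
    p=P[n];T=np.array(p["cam_to_world"]);d=T[:3,:3]@np.array([(u-p["cx"])/p["fx"],-(v-p["cy"])/p["fy"],-1]);return T[:3,3],d/np.linalg.norm(d)
def onz(n,u,v,z):
    o,d=ray(n,u,v);return o+d*(z-o[2])/d[2]
def tri(a,b):
    (o1,d1),(o2,d2)=ray("scene",*a),ray("top",*b)
    s=np.linalg.lstsq(np.c_[d1,-d2],o2-o1,rcond=None)[0];p,q=o1+s[0]*d1,o2+s[1]*d2
    return (p+q)/2,np.linalg.norm(p-q)
def fit(L,W): # 2D rigid, local->world
    L,W=np.array(L,float)[:,:2],np.array(W,float)[:,:2];a,b=L.mean(0),W.mean(0)
    U,_,V=np.linalg.svd((L-a).T@(W-b));R=(U@V).T;yaw=np.arctan2(R[1,0],R[0,0]);t=b-R@a
    return t,yaw,np.abs(W-(L@R.T+t)).max(0)
def world(t,yaw,x): return t+x*np.array([np.cos(yaw),np.sin(yaw)])
E
python3 - <<'E'
from h import *
np.set_printoptions(precision=1,suppress=True)
def q(u0,v0,k,x0=0): return lambda x,y:(u0+(x-x0)/k-.5,v0+y/k-.5)
A=q(235,135,6);T1=q(170,205,6);T2=q(290,222,6,276);T3=q(385,208,6,528);D=q(95,268,5);B=q(170,207,6,396)
ex=[-76,-54,-46.5,-30.5,-18,-2,15.4,31.5,54,76]
up=[(112,28),(145,45),(155,48),(187,62),(205,70),(232,87),(260,100),(290,120),(335,142),(372,170)]
dn=[(38,92),(78,108),(90,118),(125,130),(138,143),(175,160),(188,175),(228,192),(258,210),(295,228)]
L=[(x,32) for x in ex]+[(x,-32) for x in ex]
W=[onz("scene",*A(*p),32) for p in up+dn]
t,y,e=fit(L,W);print("gauge scene",t,np.degrees(y),e)
W=[onz("top",*T1(*p),32) for p in [(106,32),(246,68),(168,405),(22,375)]]
print(np.array(W)); t,y,e=fit([(76,32),(76,-32),(-76,-32),(-76,32)],W);print("gauge top",t,np.degrees(y),e)
for a,b in [((372,170),(246,68)),((295,228),(246,68)),((38,92),(168,405)),((112,28),(22,375))]:
    print("tri",*tri(A(*a),T1(*b)))
W=[onz("top",*T2(*p),30) for p in [(355,38),(513,60),(467,378),(312,355)]]
print("store top",*fit([(65,36),(65,-36),(-65,-36),(-65,36)],W))
W=[onz("scene",*B(*p),30) for p in [(540,42),(588,65),(635,92),(690,132),(768,175)]+[(440,120),(485,148),(530,177),(587,212),(660,260)]]
xs=[-53,-31,-4,28,65]
print("store scene",*fit([(x,36) for x in xs]+[(x,-36) for x in xs],W)); print(np.array(W))
print("disc",*tri(D(193,157),T3(689,395)))
W=[onz("top",*T3(*p),39) for p in [(689,395),(680,250),(672,113)]]
print(np.array(W))
W=[onz("scene",*D(*p),39) for p in [(213,165),(308,214),(418,262)]]
print(np.array(W))
E
```

```text
gauge scene [552.6 275.5] -9.526074915321033 [5.7 9.7]
[[623.  293.5  32. ]
 [609.8 236.2  32. ]
 [474.4 261.4  32. ]
 [484.7 320.1  32. ]]
gauge top [548.  277.8] -10.811468757627875 [7.1 4.1]
tri [626.3 244.4  61.2] 45.64211102048991
tri [613.2 239.2  27.5] 7.224985299940295
tri [474.2 261.5  30.5] 0.3422053119989966
tri [482.7 320.9  23.5] 4.098859188768853
store top [519.6 -12.1] -0.12161627033944122 [1.8 4.8]
store scene [520.7 -17.2] -0.198409497568195 [ 2.8 12.7]
[[475.6  15.9  30. ]
 [499.8  14.8  30. ]
 [524.5  11.7  30. ]
 [555.1   4.6  30. ]
 [594.    0.6  30. ]
 [460.5 -36.4  30. ]
 [484.6 -39.8  30. ]
 [508.7 -43.6  30. ]
 [538.3 -47.6  30. ]
 [576.1 -53.9  30. ]]
disc [ 485.6 -247.6   36.2] 2.4952938938341394
[[ 484.8 -247.5   39. ]
 [ 541.8 -244.4   39. ]
 [ 596.4 -241.7   39. ]]
[[ 498.4 -247.    39. ]
 [ 549.3 -247.3   39. ]
 [ 604.2 -244.3   39. ]]
```

Request:
step_arm:
  motion:
    - {"translation": [0,0,0],"twist": [0,0,0.107],"claw": -0.1}
    - {"translation": [0,0,0],"twist": [0,0,0.107],"claw": -0.1}
    - {"translation": [0,0,0],"twist": [0,0,0.107],"claw": -0.1}
    - {"translation": [0,0,0],"twist": [0,0,0.107],"claw": -0.1}
    - {"translation": [0,0,0],"twist": [0,0,0.107],"claw": -0.1}
    - {"translation": [0,0,0],"twist": [0,0,0.107],"claw": -0.1}
    - {"translation": [0,0,0],"twist": [0,0,0.107],"claw": -0.1}
    - {"translation": [0,0,0],"twist": [0,0,0.107],"claw": -0.1}
    - {"translation": [0,0,0],"twist": [0,0,0.107],"claw": -0.1}
    - {"translation": [0,0,0],"twist": [0,0,0.107],"claw": -0.1}
    - {"translation": [0,0,0],"twist": [0,0,0.107],"claw": -0.1}
    - {"translation": [0,0,0],"twist": [0,0,0.107],"claw": -0.1}
  squeeze: 25

```text
t: 1.1
tcp_pos: [158.3, 655.9, 243.0]
tcp_rot: [3.141, -0.001, -1.526]
contact_force: [-0.2, 0.1, -0.3]
gripper_width: 39.4
grasp_force: 0.0
```

Request:
step_arm:
  motion:
    - {"translation": [26.7,-23.1,0],"twist": [0,0,0],"claw": -0.1}
    - {"translation": [26.7,-23.1,0],"twist": [0,0,0],"claw": -0.1}
    - {"translation": [26.7,-23.1,0],"twist": [0,0,0],"claw": -0.1}
    - {"translation": [26.7,-23.1,0],"twist": [0,0,0],"claw": -0.1}
    - {"translation": [26.7,-23.1,0],"twist": [0,0,0],"claw": -0.1}
    - {"translation": [26.7,-23.1,0],"twist": [0,0,0],"claw": -0.1}
    - {"translation": [26.7,-23.1,0],"twist": [0,0,0],"claw": -0.1}
    - {"translation": [26.7,-23.1,0],"twist": [0,0,0],"claw": -0.1}
    - {"translation": [26.7,-23.1,0],"twist": [0,0,0],"claw": -0.1}
    - {"translation": [26.7,-23.1,0],"twist": [0,0,0],"claw": -0.1}
    - {"translation": [26.7,-23.1,0],"twist": [0,0,0],"claw": -0.1}
    - {"translation": [26.7,-23.1,0],"twist": [0,0,0],"claw": -0.1}
    - {"translation": [26.7,-23.1,0],"twist": [0,0,0],"claw": -0.1}
    - {"translation": [26.7,-23.1,0],"twist": [0,0,0],"claw": -0.1}

```text
t: 2.27
tcp_pos: [500.8, 297.4, 243.4]
tcp_rot: [3.141, -0.0, -1.521]
contact_force: [-0.5, 0.4, -0.4]
gripper_width: 39.3
grasp_force: 0.0
```

Request:
step_arm:
  motion:
    - {"translation": [34.1,2.7,0],"twist": [0,0,0],"claw": -0.1}
    - {"translation": [34.1,2.7,0],"twist": [0,0,0],"claw": -0.1}
    - {"translation": [34.1,2.7,0],"twist": [0,0,0],"claw": -0.1}
    - {"translation": [34.1,2.7,0],"twist": [0,0,0],"claw": -0.1}
    - {"translation": [34.1,2.7,0],"twist": [0,0,0],"claw": -0.1}
    - {"translation": [34.1,2.7,0],"twist": [0,0,0],"claw": -0.1}
    - {"translation": [34.1,2.7,0],"twist": [0,0,0],"claw": -0.1}
    - {"translation": [34.1,2.7,0],"twist": [0,0,0],"claw": -0.1}
    - {"translation": [34.1,2.7,0],"twist": [0,0,0],"claw": -0.1}
    - {"translation": [34.1,2.7,0],"twist": [0,0,0],"claw": -0.1}
    - {"translation": [34.1,2.7,0],"twist": [0,0,0],"claw": -0.1}
    - {"translation": [34.1,2.7,0],"twist": [0,0,0],"claw": -0.1}
    - {"translation": [34.1,2.7,0],"twist": [0,0,0],"claw": -0.1}
    - {"translation": [34.1,2.7,0],"twist": [0,0,0],"claw": -0.1}
    - {"translation": [34.1,2.7,0],"twist": [0,0,0],"claw": -0.1}
    - {"translation": [34.1,2.7,0],"twist": [0,0,0],"claw": -0.1}
    - {"translation": [0,0,0],"twist": [0,0,0],"claw": -0.1}

```text
t: 3.68
tcp_pos: [483.4, -252.4, 242.9]
tcp_rot: [3.14, -0.001, -1.524]
contact_force: [0.6, 1.5, 0.6]
gripper_width: 39.2
grasp_force: 0.0
```

Request:
step_arm:
  motion:
    - {"translation": [-4.7,-3.4,20],"twist": [0,0,0],"claw": -0.1}
    - {"translation": [0,0,30],"twist": [0,0,0],"claw": -0.1}
    - {"translation": [0,0,30],"twist": [0,0,0],"claw": -0.1}
    - {"translation": [0,0,30],"twist": [0,0,0],"claw": -0.1}
    - {"translation": [0,0,30],"twist": [0,0,0],"claw": -0.1}
    - {"translation": [0,0,10],"twist": [0,0,0],"claw": -0.1}
    - {"translation": [0,0,0],"twist": [0,0,0],"claw": -0.1}
    - {"translation": [0,0,0],"twist": [0,0,0],"claw": -0.1}

```text
t: 4.35
tcp_pos: [487.6, -243.3, 94.0]
tcp_rot: [3.141, -0.0, -1.52]
contact_force: [1.5, -0.6, 0.7]
gripper_width: 39.5
grasp_force: 0.0
```

```bash
python3 - <<'E'
from rig import *
import cv2
im=camera("scene")[...,::-1]; cv2.imwrite("pics/g1.png",im)
cv2.imwrite("pics/g1c.png",cv2.resize(im[220:350,85:235],None,fx=4,fy=4,interpolation=cv2.INTER_CUBIC))
print(observe()["tcp_pos"],observe()["contact_force"])
E
```

```text
[ 488.36328863 -243.43550784   94.94736248] [0.20778022 0.07191148 1.22819881]
```

View pics/g1c.png

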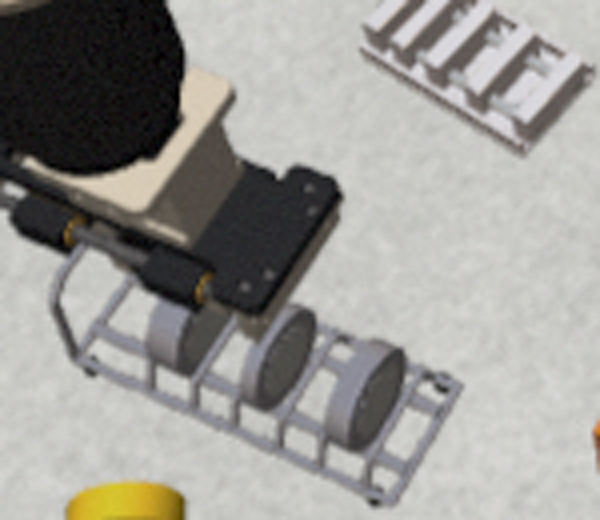

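The hand is over the drainer and yaw-aligned with it. It is above the target disc at crop (185,330), with the loop to its left. Now I'll descend and grip.

Request:
step_arm:
  motion:
    - {"translation": [4,1.5,10],"twist": [0,0,0],"claw": -0.1}
    - {"translation": [0,0,12],"twist": [0,0,0],"claw": -0.1}
    - {"translation": [0,0,12],"twist": [0,0,0],"claw": -0.1}
    - {"translation": [0,0,8],"twist": [0,0,0],"claw": -0.1}
    - {"translation": [0,0,0],"twist": [0,0,0],"claw": -0.1}
    - {"translation": [0,0,0],"twist": [0,0,0],"claw": -0.1}

```text
t: 4.9
tcp_pos: [486.3, -247.5, 51.9]
tcp_rot: [-3.141, -0.0, -1.521]
contact_force: [0.8, 0.3, 0.8]
gripper_width: 39.5
grasp_force: 0.0
```

Request:
step_arm:
  motion:
    - {"translation": [0,0,0],"twist": [0,0,0],"claw": -0.3}
    - {"translation": [0,0,0],"twist": [0,0,0],"claw": -0.45}
    - {"translation": [0,0,0],"twist": [0,0,0],"claw": -0.6}
    - {"translation": [0,0,0],"twist": [0,0,0],"claw": -1}
    - {"translation": [0,0,0],"twist": [0,0,0],"claw": -1}
    - {"translation": [0,0,0],"twist": [0,0,0],"claw": -1}
    - {"translation": [0,0,0],"twist": [0,0,0],"claw": -1}
    - {"translation": [0,0,0],"twist": [0,0,0],"claw": -1}
  squeeze: 25

```text
t: 5.57
tcp_pos: [486.3, -247.4, 52.1]
tcp_rot: [-3.141, -0.0, -1.521]
contact_force: [-0.6, 0.8, 5.9]
gripper_width: 20.1
grasp_force: 25.0
```

Request:
step_arm:
  motion:
    - {"translation": [0,0,-10],"twist": [0,0,0],"claw": -1}
    - {"translation": [0,0,-20],"twist": [0,0,0],"claw": -1}
    - {"translation": [0,0,-30],"twist": [0,0,0],"claw": -1}
    - {"translation": [0,0,-30],"twist": [0,0,0],"claw": -1}
    - {"translation": [0,0,-20],"twist": [0,0,0],"claw": -1}
    - {"translation": [0,0,0],"twist": [0,0,0],"claw": -1}

```text
t: 6.07
tcp_pos: [487.9, -247.8, 166.2]
tcp_rot: [-3.136, -0.002, -1.52]
contact_force: [1.3, -0.5, -4.4]
gripper_width: 19.9
grasp_force: 25.0
```

```bash
python3 - <<'E'
import cv2,numpy as np
s=cv2.imread("pics/scene0.png")
def crop(im,u,v,w,h,k,a):
    c=cv2.resize(im[v:v+h,u:u+w],None,fx=k,fy=k,interpolation=cv2.INTER_CUBIC)
    c=cv2.convertScaleAbs(c,alpha=a)
    for x in range((u+4)//5*5,u+w,5):
        X=int((x-u+.5)*k);cv2.line(c,(X,0),(X,c.shape[0]),(0,0,255) if x%10==0 else (0,160,0),1);cv2.putText(c,str(x),(X+1,10),0,.35,(0,0,255),1)
    for y in range((v+4)//5*5,v+h,5):
        Y=int((y-v+.5)*k);cv2.line(c,(0,Y),(c.shape[1],Y),(0,0,255) if y%10==0 else (0,160,0),1);cv2.putText(c,str(y),(1,Y-1),0,.35,(0,0,255),1)
    return c
cv2.imwrite("pics/gz.png",crop(s,236,136,64,47,12,1.3))
cv2.imwrite("pics/sz.png",crop(s,172,207,65,50,12,1.0))
E
```

```text
(no output)
```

View pics/gz.png

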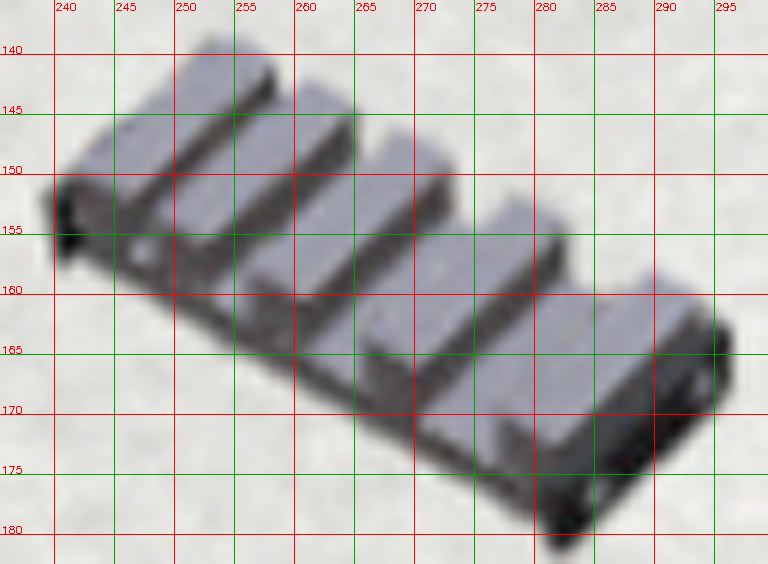

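View pics/sz.png

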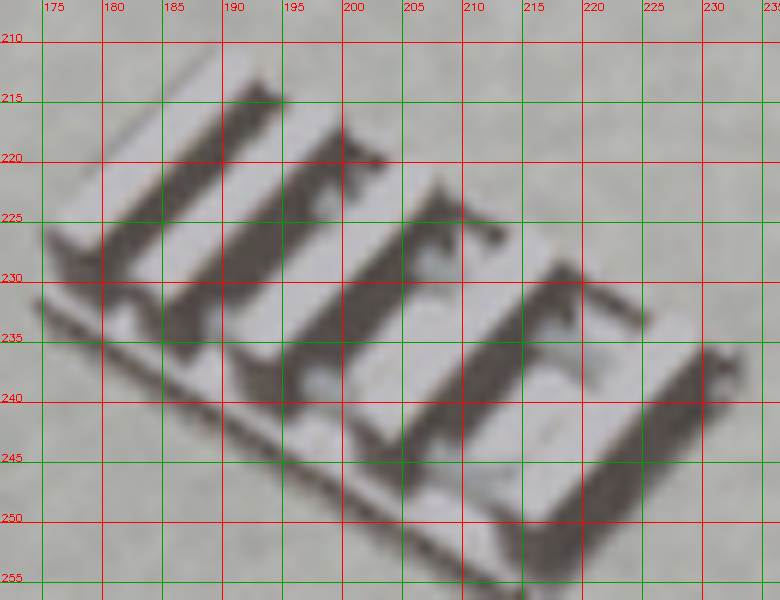

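The scene zoom shows the gauge's ridges with their +x top edges at (246.5,152.5)-(258,141) through (281.5,173.5)-(294,161). The store's divider edges run from (178.5,228)-(192.5,213.5) to (215.5,252)-(230.5,235.5). I'll refit with these.

```bash
python3 - <<'E'
from h import *
np.set_printoptions(precision=1,suppress=True)
r=lambda n,pts,z:np.array([onz(n,*p,z) for p in pts])
L=[];pts=[]
for xs,pp in (([-54,-30.55,-2.05,31.45,76],[((246.5,152.5),(258,141)),((252.5,157),(264.5,145.5)),((261,161),(273,149.5)),((270.5,167),(282.5,155)),((281.5,173.5),(294,161))]),
 ([-76,-46.45,-18.05,15.45,53.95],[((240.5,150),(252,138.5)),((248.5,154.5),(260,142.5)),((256.5,158.5),(267.5,146.5)),((266,163.5),(277.5,152)),((277,170),(288.5,158))])):
  for x,(a,b) in zip(xs,pp): L+=[(x,-32),(x,32)];pts+=[a,b]
W=r("scene",pts,32);t,y,e=fit(L,W);print("gauge",t,np.degrees(y),e)
c,s=np.cos(y),np.sin(y);print(((W[:,:2]-t)@np.array([[c,-s],[s,c]])-np.array(L)))
L=[];pts=[]
for x,(a,b) in zip([-53,-31,-4,28,65],[((178.5,228),(192.5,213.5)),((184.5,232.5),(199.5,217.5)),((193,238.5),(207.5,222.5)),((203.5,244.5),(218,228.5)),((215.5,252),(230.5,235.5))]): L+=[(x,-36),(x,36)];pts+=[a,b]
for x,a in zip([-65,-43,-16,16,53],[(175,226),(182.5,230),(190.5,235.5),(201,241.5),(212.5,248.5)]): L+=[(x,-36)];pts+=[a]
W=r("scene",pts,30);t,y,e=fit(L,W);print("store",t,np.degrees(y),e)
c,s=np.cos(y),np.sin(y);print(((W[:,:2]-t)@np.array([[c,-s],[s,c]])-np.array(L)))
# top view: gauge, body corners and slot ends
T1=lambda x,y:(170+x/6-.5,205+y/6-.5)
W=r("top",[T1(*p) for p in [(106,32),(238,68),(165,405),(22,375)]],32);print(W)
W=r("top",[(303,228.3),(328.7,231.8),(321.2,284.2),(295.7,281)],30);print(W, W.mean(0))
E
```

```text
gauge [550.  273.7] -9.924306289145783 [6.2 6.7]
[[ 1.2  7.1]
 [-0.6 -3. ]
 [ 1.6  3.6]
 [ 1.3 -6.2]
 [ 0.8  5.6]
 [ 1.1 -4.5]
 [ 1.2  3.5]
 [ 1.  -5.7]
 [-5.9  2.3]
 [-5.4 -5.2]
 [ 3.9  4.6]
 [ 1.7 -5.3]
 [ 2.8  4.4]
 [-0.1 -4.4]
 [ 1.3  5.7]
 [-2.2 -4.3]
 [-0.2  6.4]
 [-0.8 -4.8]
 [-0.9  5.2]
 [-1.8 -5.1]]
store [523.6 -16.4] -8.059916676553234 [ 3.2 11.9]
[[ -0.3   6.3]
 [ -1.2 -12.2]
 [ -1.3   4.6]
 [ -0.7 -11.7]
 [  0.2   3.1]
 [ -1.5 -12.1]
 [  0.1   4.3]
 [ -0.8 -11.4]
 [ -0.    4.3]
 [  0.1 -10.3]
 [  0.6   5.9]
 [  1.7   7.4]
 [  1.5   6.3]
 [  1.6   7.5]
 [ -0.    7.9]]
[[623.  293.5  32. ]
 [609.8 239.4  32. ]
 [474.3 262.5  32. ]
 [484.7 320.1  32. ]]
[[585.6  11.2  30. ]
 [578.8 -51.2  30. ]
 [453.1 -34.8  30. ]
 [459.1  26.2  30. ]] [519.1 -12.1  30. ]
```

Request:
step_arm:
  motion:
    - {"translation": [0,0,0],"twist": [0,0,0.075],"claw": -1}
    - {"translation": [0,0,0],"twist": [0,0,0.075],"claw": -1}
    - {"translation": [0,0,0],"twist": [0,0,0.075],"claw": -1}
    - {"translation": [-35,5.3,0],"twist": [0,0,0],"claw": -1}
    - {"translation": [-35,5.3,0],"twist": [0,0,0],"claw": -1}
    - {"translation": [-35,5.3,0],"twist": [0,0,0],"claw": -1}
    - {"translation": [-35,5.3,0],"twist": [0,0,0],"claw": -1}
    - {"translation": [-35,5.3,0],"twist": [0,0,0],"claw": -1}
    - {"translation": [-35,5.3,0],"twist": [0,0,0],"claw": -1}
    - {"translation": [-35,5.3,0],"twist": [0,0,0],"claw": -1}
    - {"translation": [-35,5.3,0],"twist": [0,0,0],"claw": -1}
    - {"translation": [-35,5.3,0],"twist": [0,0,0],"claw": -1}
    - {"translation": [-35,5.3,0],"twist": [0,0,0],"claw": -1}
    - {"translation": [-35,5.3,0],"twist": [0,0,0],"claw": -1}
    - {"translation": [-35,5.3,0],"twist": [0,0,0],"claw": -1}
    - {"translation": [-35,5.3,0],"twist": [0,0,0],"claw": -1}
    - {"translation": [-35,5.3,0],"twist": [0,0,0],"claw": -1}
    - {"translation": [-35,5.3,0],"twist": [0,0,0],"claw": -1}

```text
t: 7.57
tcp_pos: [497.7, 284.6, 160.3]
tcp_rot: [3.14, -0.002, -1.746]
contact_force: [1.0, -0.5, -4.9]
gripper_width: 19.7
grasp_force: 25.0
```

Request:
step_arm:
  motion:
    - {"translation": [0,0,25],"twist": [0,0,0],"claw": -1}
    - {"translation": [0,0,25],"twist": [0,0,0],"claw": -1}
    - {"translation": [0,0,20],"twist": [0,0,0],"claw": -1}
    - {"translation": [0,0,0],"twist": [0,0,0],"claw": -1}
    - {"translation": [0,0,0],"twist": [0,0,0],"claw": -1}
    - {"translation": [0,0,0],"twist": [0,0,0],"claw": -1}

```text
t: 8.07
tcp_pos: [499.5, 283.6, 92.2]
tcp_rot: [-3.141, -0.0, -1.746]
contact_force: [-0.1, -0.0, -4.2]
gripper_width: 19.8
grasp_force: 25.0
```

Request:
step_arm:
  motion:
    - {"translation": [0.7,-1.5,6],"twist": [0,0,0],"claw": -1}
    - {"translation": [0,0,6],"twist": [0,0,0],"claw": -1}
    - {"translation": [0,0,0],"twist": [0,0,0],"claw": -1}
    - {"translation": [0,0,0],"twist": [0,0,0],"claw": -1}

```text
t: 8.4
tcp_pos: [500.4, 282.2, 79.6]
tcp_rot: [3.141, -0.0, -1.746]
contact_force: [-0.1, -0.4, -4.9]
gripper_width: 19.9
grasp_force: 25.0
```

```bash
python3 - <<'E'
from rig import *
import cv2
im=camera("scene")[...,::-1]; cv2.imwrite("pics/s1.png",im)
u,v,k=228,118,10
c=cv2.convertScaleAbs(cv2.resize(im[v:v+58,u:u+70],None,fx=k,fy=k,interpolation=cv2.INTER_CUBIC),alpha=1.5)
for x in range(230,298,5): X=int((x-u+.5)*k);cv2.line(c,(X,0),(X,8),(0,0,255));cv2.putText(c,str(x),(X+1,12),0,.35,(0,0,255))
for y in range(120,176,5): Y=int((y-v+.5)*k);cv2.line(c,(0,Y),(8,Y),(0,0,255));cv2.putText(c,str(y),(9,Y),0,.35,(0,0,255))
cv2.imwrite("pics/s1c.png",c)
print(observe()["tcp_pos"],observe()["tcp_rot"])
E
```

```text
[500.56986941 282.44211025  79.77020146] [-3.14148216e+00  9.27061511e-05 -1.74598153e+00]
```

View pics/s1c.png

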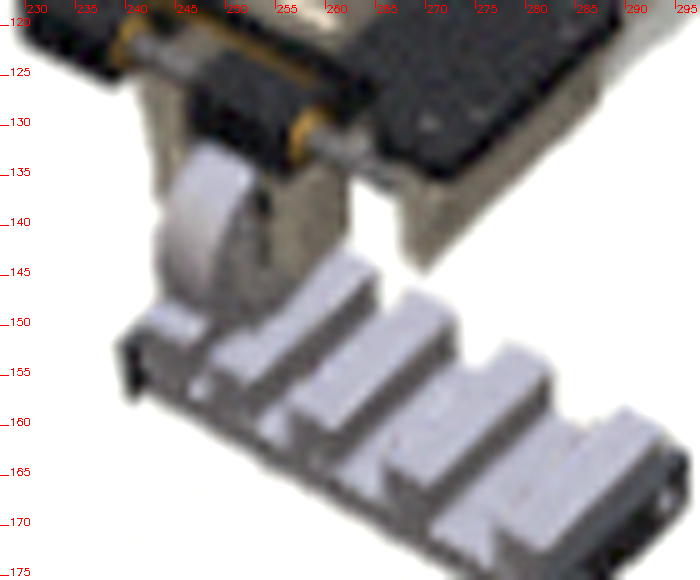

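The disc, held upright, hovers over slot 1. Its leftmost rim is at about (243.2,142), and its bottom is near (250,150). I'll compare this with the projection of the commanded pose to calibrate the camera's bias.

```bash
python3 - <<'E'
from h import *
import cv2
np.set_printoptions(precision=2,suppress=True)
def proj(n,X):
    p=P[n];T=np.array(p["cam_to_world"]);c=(np.atleast_2d(X)-T[:3,3])@T[:3,:3]
    return np.c_[p["cx"]-p["fx"]*c[:,0]/c[:,2],p["cy"]+p["fy"]*c[:,1]/c[:,2]]
a=np.radians(-10);ex=np.array([np.cos(a),np.sin(a),0]);ey=np.array([-np.sin(a),np.cos(a),0]);C=np.array([500.5,282.4,66.7])
th=np.linspace(0,2*np.pi,361)
for s in(-10,10):
    q=proj("scene",C+s*ex+30*(np.cos(th)[:,None]*ey+np.sin(th)[:,None]*np.array([0,0,1])))
    print(s,"left",q[q[:,0].argmin()],"right",q[q[:,0].argmax()],"top",q[q[:,1].argmin()],"bot",q[q[:,1].argmax()])
print("px per 10mm x",proj("scene",C+10*ex)-proj("scene",C))
im=cv2.imread("pics/s1.png").astype(int).sum(2)//3
for v in (138,140,142,144): print(v,im[v,236:262])
E
```

```text
-10 left [242.5  142.67] right [256.27 131.31] top [253.26 126.87] bot [245.54 147.12]
10 left [248.3  145.99] right [262.01 134.2 ] top [259.09 129.94] bot [251.15 150.26]
px per 10mm x [[2.89 1.55]]
138 [178 177 179 179 177 180 179 155 119 117 123 122 125 129 129 104  68  41
  18  64  74  76  72  66  64  67]
140 [179 179 176 175 177 178 180 155 117 107 113 115 119 124 104  68  76  61
  52  74  79  77  67  67  65  67]
142 [180 178 180 180 178 180 179 130  95  90  98 103 109 102  72  66  71  61
  44  69  77  79  67  65  67  85]
144 [175 177 177 180 182 182 184 119  72  77  83  90  97  76  57  65  71  62
  52  67  72  75  69  81 114 125]
```

Request:
step_arm:
  motion:
    - {"translation": [0,-0.5,1],"twist": [0,0,0],"claw": -1}
    - {"translation": [0,0,1],"twist": [0,0,0],"claw": -1}
    - {"translation": [0,0,1],"twist": [0,0,0],"claw": -1}
    - {"translation": [0,0,1],"twist": [0,0,0],"claw": -1}
    - {"translation": [0,0,0.5],"twist": [0,0,0],"claw": -1}
    - {"translation": [0,0,0],"twist": [0,0,0],"claw": -1}

```text
t: 8.95
tcp_pos: [501.0, 282.5, 75.4]
tcp_rot: [-3.141, 0.0, -1.746]
contact_force: [-1.6, -0.7, -1.3]
gripper_width: 19.7
grasp_force: 25.0
```

Request:
step_arm:
  motion:
    - {"translation": [0,0,0.5],"twist": [0,0,0],"claw": -1}
    - {"translation": [0,0,0.5],"twist": [0,0,0],"claw": -1}
    - {"translation": [0,0,0],"twist": [0,0,0],"claw": -1}

```text
t: 9.2
tcp_pos: [501.1, 282.6, 75.3]
tcp_rot: [-3.141, 0.0, -1.745]
contact_force: [-5.0, -1.1, 8.0]
gripper_width: 19.6
grasp_force: 25.0
```

Slot 1 stops it at the mouth: contact comes at z 75.3 and the force rises by 12 N. On to slot 2.

Request:
step_arm:
  motion:
    - {"translation": [0,0,-5],"twist": [0,0,0],"claw": -1}
    - {"translation": [0,0,-5],"twist": [0,0,0],"claw": -1}
    - {"translation": [0,-12,0],"twist": [0,0,0],"claw": -1}
    - {"translation": [0,-12.8,0],"twist": [0,0,0],"claw": -1}
    - {"translation": [0,0,0],"twist": [0,0,0],"claw": -1}
    - {"translation": [0,0,5],"twist": [0,0,0],"claw": -1}
    - {"translation": [0,0,2],"twist": [0,0,0],"claw": -1}
    - {"translation": [0,0,1],"twist": [0,0,0],"claw": -1}
    - {"translation": [0,0,1],"twist": [0,0,0],"claw": -1}
    - {"translation": [0,0,0],"twist": [0,0,0],"claw": -1}

```text
t: 10.03
tcp_pos: [525.2, 277.6, 75.3]
tcp_rot: [3.141, -0.001, -1.745]
contact_force: [-0.5, -3.9, 0.6]
gripper_width: 19.6
grasp_force: 25.0
```

Request:
step_arm:
  motion:
    - {"translation": [0,0,0.5],"twist": [0,0,0],"claw": -1}
    - {"translation": [0,0,0.5],"twist": [0,0,0],"claw": -1}
    - {"translation": [0,0,0],"twist": [0,0,0],"claw": -1}

```text
t: 10.28
tcp_pos: [525.3, 277.7, 75.2]
tcp_rot: [-3.141, -0.001, -1.745]
contact_force: [-3.0, -4.6, 8.7]
gripper_width: 19.7
grasp_force: 25.0
```

Slot 2 also stops it at the mouth, at z 75.2 and about +13 N. On to slot 3.

Request:
step_arm:
  motion:
    - {"translation": [0,0,-5],"twist": [0,0,0],"claw": -1}
    - {"translation": [0,0,-5],"twist": [0,0,0],"claw": -1}
    - {"translation": [-0.6,-15.5,0],"twist": [0,0,0],"claw": -1}
    - {"translation": [0,-15.5,0],"twist": [0,0,0],"claw": -1}
    - {"translation": [0,0,0],"twist": [0,0,0],"claw": -1}
    - {"translation": [0,0,5],"twist": [0,0,0],"claw": -1}
    - {"translation": [0,0,2],"twist": [0,0,0],"claw": -1}
    - {"translation": [0,0,1],"twist": [0,0,0],"claw": -1}
    - {"translation": [0,0,1],"twist": [0,0,0],"claw": -1}
    - {"translation": [0,0,0],"twist": [0,0,0],"claw": -1}

```text
t: 11.12
tcp_pos: [555.3, 273.2, 75.2]
tcp_rot: [3.141, -0.001, -1.745]
contact_force: [-1.9, -1.9, -0.6]
gripper_width: 19.6
grasp_force: 25.0
```

Request:
step_arm:
  motion:
    - {"translation": [0,0,0.5],"twist": [0,0,0],"claw": -1}
    - {"translation": [0,0,0.5],"twist": [0,0,0],"claw": -1}
    - {"translation": [0,0,0],"twist": [0,0,0],"claw": -1}

```text
t: 11.37
tcp_pos: [555.5, 273.3, 75.0]
tcp_rot: [3.141, -0.0, -1.745]
contact_force: [-6.1, -2.8, 7.2]
gripper_width: 20.0
grasp_force: 25.0
```

Slot 3 stops it too, at z 75.0. On to slot 4.

Request:
step_arm:
  motion:
    - {"translation": [0,0,-5],"twist": [0,0,0],"claw": -1}
    - {"translation": [0,0,-5],"twist": [0,0,0],"claw": -1}
    - {"translation": [0,-18.3,0],"twist": [0,0,0],"claw": -1}
    - {"translation": [0,-18.3,0],"twist": [0,0,0],"claw": -1}
    - {"translation": [0,0,0],"twist": [0,0,0],"claw": -1}
    - {"translation": [0,0,5],"twist": [0,0,0],"claw": -1}
    - {"translation": [0,0,2],"twist": [0,0,0],"claw": -1}
    - {"translation": [0,0,1],"twist": [0,0,0],"claw": -1}
    - {"translation": [0,0,1],"twist": [0,0,0],"claw": -1}
    - {"translation": [0,0,0],"twist": [0,0,0],"claw": -1}

```text
t: 12.2
tcp_pos: [591.5, 266.8, 74.8]
tcp_rot: [3.141, -0.001, -1.745]
contact_force: [-2.2, 0.2, -3.3]
gripper_width: 19.7
grasp_force: 25.0
```

Request:
step_arm:
  motion:
    - {"translation": [0,0,0.5],"twist": [0,0,0],"claw": -1}
    - {"translation": [0,0,0.5],"twist": [0,0,0],"claw": -1}
    - {"translation": [0,0,0],"twist": [0,0,0],"claw": -1}

```text
t: 12.45
tcp_pos: [591.7, 266.9, 74.4]
tcp_rot: [3.141, -0.0, -1.746]
contact_force: [-4.4, -1.5, 0.7]
gripper_width: 19.8
grasp_force: 25.0
```

Request:
step_arm:
  motion:
    - {"translation": [0,0.8,0],"twist": [0,0,0],"claw": -1}
    - {"translation": [0,0,0.7],"twist": [0,0,0],"claw": -1}
    - {"translation": [0,0,0.7],"twist": [0,0,0],"claw": -1}
    - {"translation": [0,0,0],"twist": [0,0,0],"claw": -1}

```text
t: 12.78
tcp_pos: [591.0, 267.4, 73.4]
tcp_rot: [3.142, 0.001, -1.746]
contact_force: [-6.7, -0.7, 5.1]
gripper_width: 19.8
grasp_force: 25.0
```

Request:
step_arm:
  motion:
    - {"translation": [0,0.8,0],"twist": [0,0,0],"claw": -1}
    - {"translation": [0,0.4,0],"twist": [0,0,0],"claw": -1}
    - {"translation": [0,0,0.5],"twist": [0,0,0],"claw": -1}
    - {"translation": [0,0,0.5],"twist": [0,0,0],"claw": -1}
    - {"translation": [0,0,0],"twist": [0,0,0],"claw": -1}

```text
t: 13.2
tcp_pos: [590.2, 267.3, 71.2]
tcp_rot: [3.141, -0.0, -1.746]
contact_force: [0.5, 0.5, -5.3]
gripper_width: 20.0
grasp_force: 25.0
```

It is free and going in. Continue down to the floor, expected at z ≈ 57.

Request:
step_arm:
  motion:
    - {"translation": [0,0,2],"twist": [0,0,0],"claw": -1}
    - {"translation": [0,0,2],"twist": [0,0,0],"claw": -1}
    - {"translation": [0,0,2],"twist": [0,0,0],"claw": -1}
    - {"translation": [0,0,2],"twist": [0,0,0],"claw": -1}
    - {"translation": [0,0,2],"twist": [0,0,0],"claw": -1}
    - {"translation": [0,0,2],"twist": [0,0,0],"claw": -1}
    - {"translation": [0,0,1],"twist": [0,0,0],"claw": -1}
    - {"translation": [0,0,0],"twist": [0,0,0],"claw": -1}

```text
t: 13.87
tcp_pos: [590.0, 267.2, 58.3]
tcp_rot: [3.141, -0.0, -1.746]
contact_force: [0.7, -0.3, -6.2]
gripper_width: 20.1
grasp_force: 25.0
```

Request:
step_arm:
  motion:
    - {"translation": [0,0,0.6],"twist": [0,0,0],"claw": -1}
    - {"translation": [0,0,0.6],"twist": [0,0,0],"claw": -1}
    - {"translation": [0,0,0],"twist": [0,0,0],"claw": -1}

```text
t: 14.12
tcp_pos: [590.1, 267.4, 57.5]
tcp_rot: [-3.142, 0.0, -1.746]
contact_force: [-0.3, 1.0, -5.3]
gripper_width: 20.2
grasp_force: 25.0
```

Request:
step_arm:
  motion:
    - {"translation": [0,0,0.6],"twist": [0,0,0],"claw": -1}
    - {"translation": [0,0,0.6],"twist": [0,0,0],"claw": -1}
    - {"translation": [0,0,0],"twist": [0,0,0],"claw": -1}

```text
t: 14.37
tcp_pos: [590.1, 267.4, 57.4]
tcp_rot: [-3.141, 0.0, -1.745]
contact_force: [-3.9, -1.3, 3.7]
gripper_width: 19.7
grasp_force: 25.0
```

It is at the bottom of slot 4: floor contact at z 57.4, 18 mm below the mouth. Next I'll lift it out and refine bay 4 from the first top picture, which agreed with the measured gauge position.

Request:
step_arm:
  motion:
    - {"translation": [0,0,-4],"twist": [0,0,0],"claw": -1}
    - {"translation": [0,0,-6],"twist": [0,0,0],"claw": -1}
    - {"translation": [0,0,-10],"twist": [0,0,0],"claw": -1}
    - {"translation": [0,0,-15],"twist": [0,0,0],"claw": -1}
    - {"translation": [0,0,-20],"twist": [0,0,0],"claw": -1}
    - {"translation": [0,0,-15],"twist": [0,0,0],"claw": -1}
    - {"translation": [0,0,0],"twist": [0,0,0],"claw": -1}

```text
t: 14.95
tcp_pos: [592.2, 268.6, 130.8]
tcp_rot: [-3.137, 0.004, -1.745]
contact_force: [0.4, 1.1, -3.8]
gripper_width: 19.6
grasp_force: 25.0
```

```bash
python3 - <<'E'
from h import *
import cv2
np.set_printoptions(precision=1,suppress=True)
im=cv2.imread("pics/top0.png").astype(np.float32).mean(2)
T2=lambda x,y:(290+(x-276)/6-.5,222+y/6-.5)
for a,b in [((383,95),(349,320)),((470,118),(436,333))]:
    p,q=np.array(T2(*a)),np.array(T2(*b));d=(q-p)/np.linalg.norm(q-p)
    s=np.arange(-11,46,.5);xy=(p+s[:,None]*d).astype(np.float32)
    val=cv2.remap(im,xy[:,:1],xy[:,1:],cv2.INTER_LINEAR)[:,0]
    for S,X,V in zip(s,xy,val): print(f"{X[1]:.1f}:{onz('top',*X,30)[0]:.1f}:{V:.0f}",end=" ")
    print("\n")
for c in [(426,107),(413.5,192),(401,265),(392,326)]: print(onz("top",*T2(*c),12))
E
```

```text
226.5:590.5:124 227.0:589.3:124 227.4:588.0:124 227.9:586.8:124 228.4:585.6:128 228.9:584.4:132 229.4:583.2:133 229.9:582.0:134 230.4:580.8:134 230.9:579.6:133 231.4:578.4:132 231.9:577.2:130 232.4:576.0:123 232.9:574.8:114 233.4:573.6:108 233.9:572.4:103 234.4:571.2:105 234.9:570.0:108 235.4:568.8:109 235.9:567.6:109 236.3:566.4:109 236.8:565.2:108 237.3:564.0:108 237.8:562.8:108 238.3:561.6:109 238.8:560.4:109 239.3:559.2:109 239.8:558.0:109 240.3:556.8:109 240.8:555.6:108 241.3:554.4:109 241.8:553.2:109 242.3:552.1:111 242.8:550.9:114 243.3:549.7:120 243.8:548.5:127 244.3:547.3:131 244.7:546.1:133 245.2:544.9:133 245.7:543.7:133 246.2:542.5:133 246.7:541.3:132 247.2:540.1:129 247.7:538.9:123 248.2:537.7:116 248.7:536.5:107 249.2:535.4:104 249.7:534.2:106 250.2:533.0:107 250.7:531.8:108 251.2:530.6:108 251.7:529.4:107 252.2:528.2:107 252.7:527.0:108 253.2:525.8:108 253.6:524.7:108 254.1:523.5:108 254.6:522.3:108 255.1:521.1:109 255.6:519.9:111 256.1:518.7:114 256.6:517.5:120 257.1:516.3:126 257.6:515.2:130 258.1:514.0:133 258.6:512.8:134 259.1:511.6:134 259.6:510.4:134 260.1:509.2:
[... 1928 characters left out ...]
:492.8:109 267.8:491.6:109 268.3:490.4:107 268.8:489.3:104 269.3:488.1:103 269.8:486.9:103 270.3:485.7:111 270.8:484.6:125 271.3:483.4:131 271.8:482.2:133 272.3:481.0:134 272.8:479.9:134 273.3:478.7:133 273.8:477.5:131 274.3:476.3:128 274.7:475.2:122 275.2:474.0:116 275.7:472.8:111 276.2:471.6:109 276.7:470.5:108 277.2:469.3:107 277.7:468.1:104 278.2:466.9:102 278.7:465.8:102 279.2:464.6:107 279.7:463.4:121 280.2:462.3:131 280.7:461.1:133 281.2:459.9:134 281.7:458.8:134 282.2:457.6:134 282.7:456.4:134 283.1:455.2:133 283.6:454.1:131 284.1:452.9:128 284.6:451.7:125 285.1:450.6:124 285.6:449.4:124 286.1:448.2:125 

[560.3 -18.8  12. ]
[525.5 -14.2  12. ]
[495.8  -9.6  12. ]
[471.2  -6.4  12. ]
```

Request:
step_arm:
  motion:
    - {"translation": [0,0,0],"twist": [0,0,-0.033],"claw": -1}
    - {"translation": [32,-1.1,0],"twist": [0,0,0],"claw": -1}
    - {"translation": [32,-1.1,0],"twist": [0,0,0],"claw": -1}
    - {"translation": [32,-1.1,0],"twist": [0,0,0],"claw": -1}
    - {"translation": [32,-1.1,0],"twist": [0,0,0],"claw": -1}
    - {"translation": [32,-1.1,0],"twist": [0,0,0],"claw": -1}
    - {"translation": [32,-1.1,0],"twist": [0,0,0],"claw": -1}
    - {"translation": [32,-1.1,0],"twist": [0,0,0],"claw": -1}
    - {"translation": [32,-1.1,0],"twist": [0,0,0],"claw": -1}
    - {"translation": [32,-1.1,0],"twist": [0,0,0],"claw": -1}
    - {"translation": [0,0,20],"twist": [0,0,0],"claw": -1}
    - {"translation": [0,0,20],"twist": [0,0,0],"claw": -1}
    - {"translation": [0,0,0],"twist": [0,0,0],"claw": -1}
    - {"translation": [0,0,0],"twist": [0,0,0],"claw": -1}
    - {"translation": [0,0,0],"twist": [0,0,0],"claw": -1}

```text
t: 16.2
tcp_pos: [559.7, -18.9, 86.9]
tcp_rot: [-3.141, -0.0, -1.712]
contact_force: [-0.0, 0.4, -4.6]
gripper_width: 19.5
grasp_force: 25.0
```

Request:
step_arm:
  motion:
    - {"translation": [0,0,5],"twist": [0,0,0],"claw": -1}
    - {"translation": [0,0,5],"twist": [0,0,0],"claw": -1}
    - {"translation": [0,0,2],"twist": [0,0,0],"claw": -1}
    - {"translation": [0,0,1.5],"twist": [0,0,0],"claw": -1}
    - {"translation": [0,0,1.5],"twist": [0,0,0],"claw": -1}
    - {"translation": [0,0,1],"twist": [0,0,0],"claw": -1}
    - {"translation": [0,0,0],"twist": [0,0,0],"claw": -1}

```text
t: 16.78
tcp_pos: [559.1, -19.2, 70.1]
tcp_rot: [3.141, -0.0, -1.713]
contact_force: [-0.1, 0.8, -4.3]
gripper_width: 19.8
grasp_force: 25.0
```

It is in the compartment with no contact. Continue down to the rails, expected at z ≈ 52.3.

Request:
step_arm:
  motion:
    - {"translation": [0,0,3],"twist": [0,0,0],"claw": -1}
    - {"translation": [0,0,3],"twist": [0,0,0],"claw": -1}
    - {"translation": [0,0,3],"twist": [0,0,0],"claw": -1}
    - {"translation": [0,0,3],"twist": [0,0,0],"claw": -1}
    - {"translation": [0,0,2],"twist": [0,0,0],"claw": -1}
    - {"translation": [0,0,2],"twist": [0,0,0],"claw": -1}
    - {"translation": [0,0,0.5],"twist": [0,0,0],"claw": -1}
    - {"translation": [0,0,0],"twist": [0,0,0],"claw": -1}

```text
t: 17.45
tcp_pos: [559.0, -19.2, 53.5]
tcp_rot: [3.141, -0.0, -1.713]
contact_force: [-0.7, 0.2, -5.0]
gripper_width: 20.0
grasp_force: 25.0
```

Request:
step_arm:
  motion:
    - {"translation": [0,0,0.6],"twist": [0,0,0],"claw": -1}
    - {"translation": [0,0,0.6],"twist": [0,0,0],"claw": -1}
    - {"translation": [0,0,0],"twist": [0,0,0],"claw": -1}

```text
t: 17.7
tcp_pos: [559.2, -19.2, 52.6]
tcp_rot: [-3.142, 0.0, -1.713]
contact_force: [1.1, 0.4, -4.5]
gripper_width: 19.7
grasp_force: 25.0
```

Request:
step_arm:
  motion:
    - {"translation": [0,0,0.5],"twist": [0,0,0],"claw": -1}
    - {"translation": [0,0,0.5],"twist": [0,0,0],"claw": -1}
    - {"translation": [0,0,0],"twist": [0,0,0],"claw": -1}

```text
t: 17.95
tcp_pos: [559.3, -19.2, 52.2]
tcp_rot: [-3.141, 0.0, -1.713]
contact_force: [-2.7, -0.0, 2.8]
gripper_width: 20.1
grasp_force: 25.0
```

On the rails. Release gradually, then lift.

Request:
step_arm:
  motion:
    - {"translation": [0,0,0],"twist": [0,0,0],"claw": -0.5}
    - {"translation": [0,0,0],"twist": [0,0,0],"claw": -0.4}
    - {"translation": [0,0,0],"twist": [0,0,0],"claw": -0.3}
    - {"translation": [0,0,0],"twist": [0,0,0],"claw": -0.1}
    - {"translation": [0,0,0],"twist": [0,0,0],"claw": -0.1}
    - {"translation": [0,0,0],"twist": [0,0,0],"claw": -0.1}
    - {"translation": [0,0,-5],"twist": [0,0,0],"claw": -0.1}
    - {"translation": [0,0,-15],"twist": [0,0,0],"claw": -0.1}
    - {"translation": [0,0,-30],"twist": [0,0,0],"claw": -0.1}
    - {"translation": [0,0,-35],"twist": [0,0,0],"claw": -0.1}
    - {"translation": [0,0,-35],"twist": [0,0,0],"claw": -0.1}
    - {"translation": [0,0,-30],"twist": [0,0,0],"claw": -0.1}
    - {"translation": [-35,0,0],"twist": [0,0,0],"claw": -0.1}
    - {"translation": [-35,0,0],"twist": [0,0,0],"claw": -0.1}
    - {"translation": [-35,0,0],"twist": [0,0,0],"claw": -0.1}
    - {"translation": [-35,0,0],"twist": [0,0,0],"claw": -0.1}
    - {"translation": [-35,0,0],"twist": [0,0,0],"claw": -0.1}
    - {"translation": [0,0,0],"twist": [0,0,0],"claw": -0.1}
    - {"translation": [0,0,0],"twist": [0,0,0],"claw": -0.1}

```text
t: 19.53
tcp_pos: [583.9, 155.8, 201.5]
tcp_rot: [3.141, -0.0, -1.71]
contact_force: [-0.8, -1.4, -1.0]
gripper_width: 39.7
grasp_force: 0.0
```

```bash
python3 - <<'E'
from rig import *
import cv2,numpy as np
s=camera("scene")[...,::-1];t=camera("top")[...,::-1]
f=lambda im,u,v,w,h,k:cv2.convertScaleAbs(cv2.resize(im[v:v+h,u:u+w],None,fx=k,fy=k,interpolation=cv2.INTER_CUBIC),alpha=1.3)
cv2.imwrite("pics/end.png",np.hstack([f(s,90,190,150,165,3),f(t,290,205,100,165,3)[:, :300]]))
print(observe()["contact_force"])
E
```

```text
[ 0.34369881 -0.35799084 -0.00922464]
```

View pics/end.png

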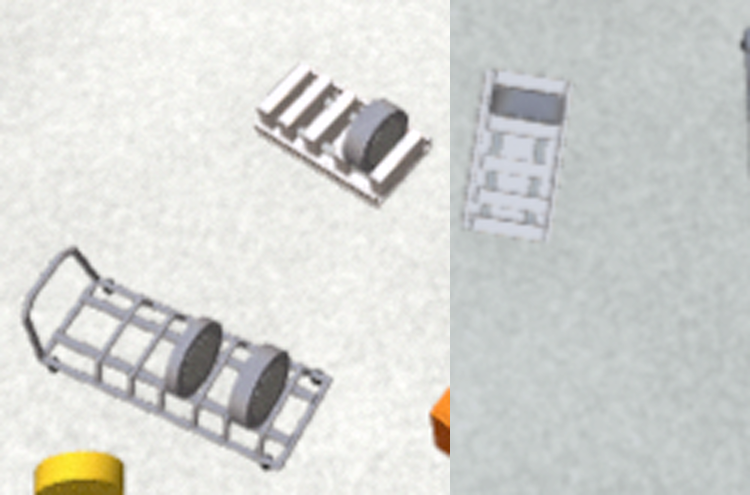

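The disc stands upright in compartment 4, at scene crop (375,135) and top crop (528,102). The other two discs are still in place in the drainer.

```bash
python3 -c "from rig import *; print(sign_off())"
```

```text
the job is handed in; nothing more can be done
None
```

The disc next to the carrying loop (20 mm) was stopped at the mouth of gauge slots 1, 2 and 3 and went to the bottom of slot 4; it now stands upright, released, in storage compartment 4, and the job is handed in.

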